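# Lock the yellow shelf bracket into the counter display upright

### The arm

A 6-joint arm with a two-finger parallel gripper is mounted at the origin on a cart in front of the work surface, level with it; the furniture and walls round the work are solid. World frame = base frame: x ahead of the robot, y to its left, z up, the work surface at z = 0. Lengths are in m, angles in degrees, forces in N, time in s.
With the tool pointing down it reaches from about 0.25 to 0.8 m from the base axis. Payload 8.5 kg.
Tool frame: the origin (TCP) lies at the very end of the fingers, on their centre line; the grasp point (between the pads) lies bot.grasp_offset behind it (bot.grasp_offset is the distance from the TCP to the grasp point, in m); z points along the fingers, y is the line along which they close (so a half turn about z gives the same grasp; the last joint's range is limited). The gripper opens to 85 mm and grips with 20 to 120 N. Pads are 22 mm wide; open, the fingers measure 114 mm over their backs; the gripper's body (76 mm by 85 mm) begins 54 mm behind the grasp point. The pads swing forward as they close: fully open they stand 13 mm farther back than shut.
Start: joints at [-74.714, 13.648, -0.773, 75.585, 0, 90], TCP at [0.138, -0.506, 0.231] pointing down, gripper open.
Joint ranges: [-152.45, 152.45], [-59.26, 108.67], [-65.41, 83.53], [-104.44, 129.93], [-82.83, 76.93], [-180, 180]. Speed limits (degrees/s): [127.2, 127.2, 159.86, 180, 180, 180].

### API

Orientations are given as a 3x3 rotation matrix whose columns are the frame's x, y, z axes.
In Python, from station import bot gives the robot as it stands.
- The arm moves only by the tool move_arm, never from a script. Its argument "series" is a list that holds one entry, the list of rows, each a list of 5 numbers: the closure, from 0 (fully open) to 1 (shut), then the shift along the tool's x, y, z as a fraction of full scale, then the turn about the tool's z as a fraction of full scale. In form: [[[gripper, dx, dy, dz, twist], ...]]. A call has 1 to 8 rows; each row is the pose to reach, as a shift and turn from the pose commanded when the call began, along the tool's axes at that moment; what a row does not reach only later rows make up. Full scale, the value 1, is 0.5 m for a shift and 90 degrees for a turn. A row lasts 1/10 s, in which the tool goes at most 50 mm and 8.59 degrees, less where a joint would pass 70% of its speed; a pose out of reach is approached as far as the arm can. A call with a number of a shift or a turn outside -1 to 1 is refused whole. A call with a gripper value outside its range is refused whole. The fingers move at their own pace and stop on an object; the grip force is fixed at half the most. Time passes only in rows, so rows that repeat a pose let the fingers close. It gives the time, the measured TCP pose, the force, the opening and the grip force at its end, in the units of the state.
- bot.observe(): the state, without advancing time (a new reading comes with each control period).
- bot.capture(name): name is "side" or "top" or "wrist"; returns a dict with "pixels" (480x640x3 uint8, blue, green, red), "depth" (480x640 float32, m along the optical axis (not along the pixel's ray), 0 where there is no reading), "intrinsics" (3x3 intrinsics, pixels), "cam_to_world" (4x4, takes a point from camera to world coordinates); the wrist camera has in their place "hand_eye" (4x4, takes a point from camera to tool coordinates, whose origin is the TCP and whose axes are the flange's). Camera axes: x right, y up, looking along -z (the intrinsics and any distortion apply to the point x, -y, -z); pixel columns grow to the right and rows downward; lengths in m; the calibration is good to about 2 mm. A picture is of the moment at which its call begins: read the wrist's pose just before it.
- bot.job_done(): hands the job in; it is judged then, once.
The state is a dict: "clock": time; "joint_pos": joint angles; "joint_vel": joint speeds; "tau": joint torques, N m; "tcp_pos": TCP position; "orientation": TCP orientation; "contact_force": force on the tool from outside, world axes, zero at the start; "ft_torque": the same for the moment, N m; "grip_width": finger opening in m; "grasp_force": force on a finger pad.
Only numpy, scipy, OpenCV 4.12 (cv2) and the standard library are available. Lean on these libraries where they do the work, as an engineer would, in place of code of your own. Each camera call takes 0.05 s, during which the arm holds its last target. There are 200 camera calls.

### The job

Put the yellow shelf bracket on the white slotted upright: pass its steel hook through the slot, let it down over the slot's sill, then press the bracket down until it is fully home and the spring catch locks it, and let go. Leave the blue bracket alone.

Things in the scene. Friction and masses are not known exactly. Their poses are not given: they have to be found in the camera images.
- yellow_bracket: The bracket to mount: yellow, loose, 0.16 kg, 130x60 mm, standing on its shelf. Origin: underside, mid width, on the back plate's rear face; x rearward (hook side), z up. In mm: shelf x -130..0, 6 thick, front lip 20 high; back plate 8 thick, 86 high; central rib to grip, 14 thick in y, x -86..-8, top z 72 (grip at x -52, z 50, near the centre of mass).
- hook (a point): Lowest point of the yellow bracket's steel hook, 20 mm behind the back plate, at bracket z 50 mm. Hook 24 mm wide in y: a tab goes back from the plate at z 76..86 mm, then a lip hangs from it (x 15..20) ending in a round barb (x 15..31, z 50..61). Throat between back plate and lip: 15 mm. Axes as the bracket's.
- press_pad (a point): Middle of the top of the yellow bracket's black press pad, 32 mm long in x (bracket x -32..0), 44 mm wide, top 88 mm above the bracket's underside. Axes as the bracket's.
- blue_bracket: A blue bracket of the same shape, size and frame, loose: not wanted, leave it.
- upright: White fixed upright, 80 mm wide, 182 mm high, on a base plate 120 mm wide, 8 mm thick (x -25..135 mm). Origin: on the desk, mid width, in the plane of the front face; x points rearward (parallel to the bracket's x when mounted), z up. Slick. Bracket origin in this frame, mm: locked z 40, x -3..0 (pad top z 128); let down but not pressed it rests on the catch at z about 54, drooping 6 deg.
- slot (a point): Front edge of the top of the sill, mid width of the slot; axes as the upright's. Slot: right through, 44 mm wide, from this sill (z 116 mm) up 54 mm to the head. Sill 7 mm thick on top, flaring at its rear to 15 mm 26 mm lower. Go in with the bracket's origin 75 mm above the desk (67..83 fits) until its back plate is about 4 mm from the front face (0..8 fits), then lower.
- catch (a joint): Red spring catch behind the sill; slides rearward, in metres: 0 at rest, and again once it has snapped over the hook's barb; about 0.005 while the barb passes. It carries the unpressed bracket; a push of 8 to 15 N down on the press pad snaps the hook past it, then the sill stops the hook firmly.
There are look-alikes about, which are no part of the job. Of the things that look like the yellow_bracket, the larger one is meant.

How it is judged (in metres and radians):
At the end, for the whole second after the job is handed in: The yellow bracket hangs in the slot fully home (origin 34 to 44.5 mm above the upright's foot, within 15 mm of its middle, -12 to +8 mm from its front face, within 8.5 degrees of upright), the catch has snapped back out (under 2 mm), and it is at rest (z of yellow_bracket in the frame of upright between 0.034 and 0.0445 m and x of yellow_bracket in the frame of upright between -0.012 and 0.008 m and y of yellow_bracket in the frame of upright between -0.015 and 0.015 m and angle between yellow_bracket's own z axis and vertical below 0.15 rad and value of joint catch below 0.002 m and linear speed of yellow_bracket below 0.02 m/s); the robot touches nothing.
It fails at once if the blue bracket is moved more than 30 mm (distance of blue_bracket from where it was at the start of the episode above 0.03 m).
It also fails if it takes over 50 s, if anything falls off the work surface, if the arm or the gripper's body presses on something with over 40 N, if the wrist force passes 120 N, or if a joint passes its speed limit or range.

## Working session

There is one attempt and no reset: what is moved stays moved. The work goes in short steps, Python scripts to look and compute and a tool call to move; the robot and the scene stay as the last step left them, time stands still between calls to the robot, and variables do not carry over. Pictures are saved under pics/ and viewed, at most 12 in all, crops included, and the job is handed in when it is done.

Besides the shell and the picture viewer there is one more tool, called by a JSON object that holds its "op" and its "data". move_arm: Moves the arm, as the interface text tells. Shift numbers are shares of 0.5 m and turn numbers shares of 90 degrees, none past 1 either way. Its arguments: {"type":"object","properties":{"series":{"type":"array","items":{"type":"array","items":{"type":"array","items":{"type":"number"}}}}},"required":["series"]}

```bash
ls; mkdir -p pics
cat > h.py <<'E'
import numpy as np, cv2
from station import bot
def cap(n):
    s=bot.observe(); c=bot.capture(n)
    if 'cam_to_world' in c: T=np.array(c['cam_to_world'])
    else:
        W=np.eye(4); W[:3,:3]=s['orientation']; W[:3,3]=s['tcp_pos']; T=W@np.array(c['hand_eye'])
    return c,T
def cloud(c,T):
    K=np.array(c['intrinsics']); d=c['depth']; v,u=np.mgrid[:480,:640]
    P=np.stack([(u-K[0,2])/K[0,0]*d,-(v-K[1,2])/K[1,1]*d,-d],-1)
    P=P@T[:3,:3].T+T[:3,3]; P[d==0]=np.nan
    return P
E
python3 - <<'E'
from h import *
print(bot.observe(), bot.grasp_offset)
for n in('top','side'):
    c,T=cap(n); cv2.imwrite(f'pics/{n}0.png',c['pixels']); np.savez(f'{n}0.npz',P=cloud(c,T),px=c['pixels']); print(n,c.keys(),T.round(3),c['intrinsics'])
E
```

```text
pics
{'clock': 0.0, 'joint_pos': array([-7.47127095e+01,  1.36810565e+01, -8.16073032e-01,  7.55846071e+01,
       -3.00514244e-03,  9.00013094e+01]), 'joint_vel': array([-0.01348993,  0.13659669, -0.02018219,  0.02569405, -0.0343543 ,
       -0.02121377]), 'tau': array([ 6.58308618e-04, -5.38786197e+01,  3.46439660e+01,  1.80904032e-02,
        1.69342738e-04, -2.08554428e-05]), 'tcp_pos': array([ 0.13829731, -0.50603179,  0.23068263]), 'orientation': array([[ 9.64621932e-01,  2.63636771e-01, -4.26722568e-04],
       [ 2.63637111e-01, -9.64620971e-01,  1.36226581e-03],
       [-5.24821776e-05, -1.42657139e-03, -9.99998981e-01]]), 'contact_force': array([ 0.56674027, -0.14369659, -0.34909649]), 'ft_torque': array([-0.04260214,  0.0429615 , -0.01291923]), 'grasp_force': 0.0, 'grip_width': 0.08552474998314438} 0.0187
top dict_keys(['pixels', 'depth', 'intrinsics', 'cam_to_world']) [[ 0.005  0.989 -0.15   0.385]
 [-1.     0.003 -0.012  0.025]
 [-0.011  0.15   0.989  1.083]
 [ 0.     0.     0.     1.   ]] [[598.56575895   0.         323.49963349]
 [  0.         598.56575895 239.70622211]
 [  0.           0.           1.        ]]
side dict_keys(['pixels', 'depth', 'intrinsics', 'cam_to_world']) [[ 0.193 -0.612  0.767  1.307]
 [ 0.981  0.101 -0.165 -0.111]
 [ 0.023  0.784  0.62   0.722]
 [ 0.     0.     0.     1.   ]] [[577.04118633   0.         314.87062481]
 [  0.         577.04118633 246.95206051]
 [  0.           0.           1.        ]]
```

View pics/top0.png

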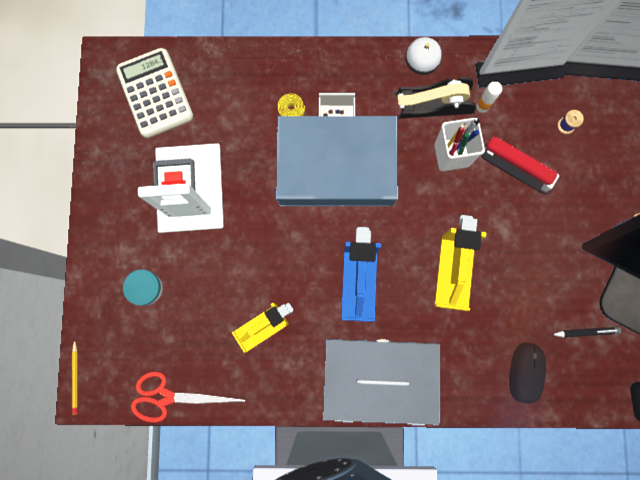

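View pics/side0.png

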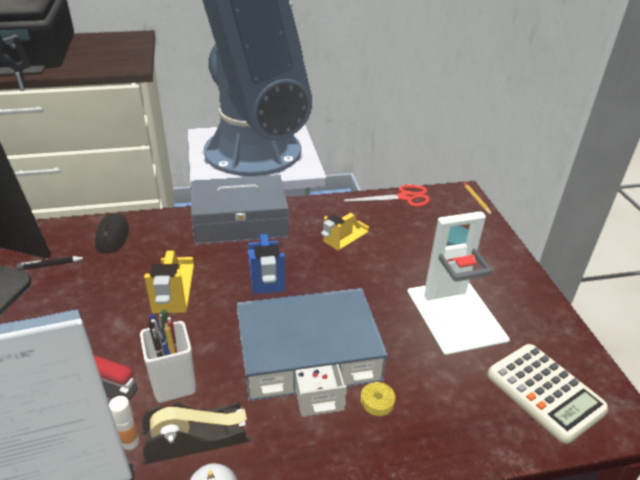

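Top view: the yellow candidates are the large bracket at (458,268), the small look-alike at (262,328) and a tape roll at (291,105). The blue bracket is at (360,278) and the upright at (180,195). The large yellow one is the target, so I'll check it in a crop and measure.

Run:
```python
from h import *
D=np.load('top0.npz');P=D['P'];px=D['px']
a=cv2.resize(px[200:330,330:500],None,fx=3,fy=3,interpolation=cv2.INTER_CUBIC)
b=cv2.resize(px[130:250,135:235],None,fx=2.9,fy=3.25,interpolation=cv2.INTER_CUBIC)
cv2.imwrite('pics/crop.png',np.hstack([cv2.resize(a,(500,390)),b[:390]]))
def reg(r,z0,z1,extra=None):
    m=np.zeros((480,640),bool); m[r[1]:r[3],r[0]:r[2]]=1
    m&=(P[...,2]>z0)&(P[...,2]<z1)
    if extra is not None:m&=extra
    return P[m]
def rect(n,Q):
    r=cv2.minAreaRect((Q[:,:2]*1000).astype(np.float32)); print(n,len(Q),'c',np.round(r[0],1),'size',np.round(r[1],1),'ang',round(r[2],2),'z',np.round(np.nanmedian(Q[:,2]),4)
      ,'mean',Q.mean(0).round(4))
hsv=cv2.cvtColor(px,cv2.COLOR_BGR2HSV)
yel=(hsv[...,0]>20)&(hsv[...,0]<35)&(hsv[...,1]>150)
R=(425,205,495,315)
rect('desk',reg((380,250,420,320),-.02,.02))
rect('pad',reg(R,.08,.1,(hsv[...,2]<70)))
rect('rib',reg(R,.064,.08,yel))
rect('shelf',reg(R,-.002,.012,yel))
rect('yel all',reg(R,-.002,.1,yel))
U=(130,130,235,245)
rect('uptop',reg(U,.172,.19)); rect('base',reg(U,.004,.014,px.min(-1)>150))
rect('blue',reg((335,220,385,325),.015,.1))
print(reg((270,110,400,210),.02,.4).max(0),reg((270,110,400,210),.02,.4).min(0))
Q=reg((320,335,445,425),.02,.4);print(Q.max(0),Q.min(0))
```

```text
desk 2791 c [ 468.7 -100. ] size [ 71.9 125.7] ang 89.51 z 0.0007 mean [ 0.4683 -0.0997  0.0007]
pad 435 c [ 538.1 -205. ] size [43.9 30.1] ang 80.59 z 0.0886 mean [ 0.5377 -0.2045  0.0885]
rib 345 c [ 507.3 -195.6] size [57.2 87.2] ang 77.49 z 0.0722 mean [ 0.4982 -0.1979  0.0716]
shelf 1347 c [ 492.7 -207.5] size [ 77.8 137.1] ang 82.44 z 0.0069 mean [ 0.4831 -0.1926  0.0069]
yel all 2303 c [ 492.6 -207.7] size [ 78.1 136.9] ang 82.77 z 0.009 mean [ 0.4857 -0.1933  0.0253]
uptop 576 c [599.8 283.8] size [17.3 79.4] ang 4.05 z 0.1823 mean [0.5989 0.2833 0.1818]
base 3387 c [662.  301.3] size [193.5 145.3] ang 4.73 z 0.0088 mean [0.6499 0.2774 0.0088]
blue 1362 c [483.7 -26.7] size [ 59.2 160. ] ang 87.58 z 0.0843 mean [ 0.495  -0.0268  0.0715]
[0.78755432 0.12134873 0.06900457] [ 0.61257694 -0.09101941  0.02008402]
[0.371791   0.03652206 0.09510747] [ 0.23221992 -0.15632517  0.02149715]
```

View pics/crop.png

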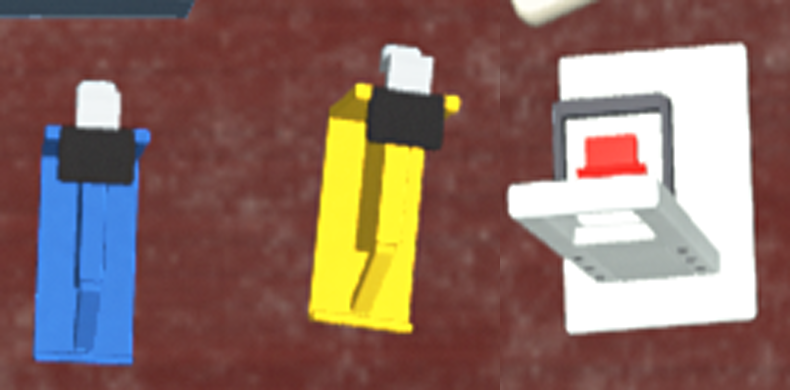

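Run:
```python
from h import *
D=np.load('top0.npz');P=D['P'];px=D['px']
hsv=cv2.cvtColor(px,cv2.COLOR_BGR2HSV)
def reg(r,z0,z1):
    m=np.zeros((480,640),bool); m[r[1]:r[3],r[0]:r[2]]=1
    return P[m&(P[...,2]>z0)&(P[...,2]<z1)]
Q=reg((425,205,495,315),.068,.076)
Q=Q[(Q[:,0]<.525)]
l=cv2.fitLine((Q[:,:2]*1000).astype(np.float32),cv2.DIST_HUBER,0,.01,.01).ravel();print('rib',l,np.degrees(np.arctan(l[1]/l[0])),len(Q),Q.min(0),Q.max(0))
# upright front face
Q=reg((130,130,235,245),.02,.172); Q=Q[Q[:,0]<.62]
n=np.array([np.cos(np.radians(4.05)),np.sin(np.radians(4.05))])
d=Q[:,:2]@n; h,e=np.histogram(d,bins=np.arange(.56,.66,.002)); print(list(zip(e.round(3),h)))
T=reg((130,130,235,245),.176,.19)
t=np.array([-n[1],n[0]]);print('top along n',np.percentile(T[:,:2]@n,[1,5,50,95,99]),'t',np.percentile(T[:,:2]@t,[1,50,99]))
F=Q[abs(d-np.median(d))<.004]; A=np.c_[F[:,1:],np.ones(len(F))]; k=np.linalg.lstsq(A,F[:,0],rcond=None)[0]; print('plane x=a y+b z+c',k,len(F),F.min(0),F.max(0))
S=reg((130,130,235,245),.105,.122);print('sill',S[:,:2]@n,) if len(S)<5 else print('sill n',np.percentile(S[:,:2]@n,[1,10,50,90]),len(S))
m=(P[...,2]>.13)
print('tall',[(u,v,P[v,u].round(2)) for v in range(0,480,20) for u in range(0,640,20) if m[v,u]])
```

```text
rib [ 9.9061751e-01 -1.3666353e-01  4.9647971e+02 -1.9911311e+02] -7.8548245 272 [ 0.46590223 -0.2088076   0.06806751] [ 0.52382246 -0.18922535  0.0759702 ]
[(np.float64(0.56), np.int64(0)), (np.float64(0.562), np.int64(0)), (np.float64(0.564), np.int64(0)), (np.float64(0.566), np.int64(0)), (np.float64(0.568), np.int64(0)), (np.float64(0.57), np.int64(0)), (np.float64(0.572), np.int64(0)), (np.float64(0.574), np.int64(0)), (np.float64(0.576), np.int64(0)), (np.float64(0.578), np.int64(0)), (np.float64(0.58), np.int64(0)), (np.float64(0.582), np.int64(0)), (np.float64(0.584), np.int64(0)), (np.float64(0.586), np.int64(0)), (np.float64(0.588), np.int64(0)), (np.float64(0.59), np.int64(0)), (np.float64(0.592), np.int64(0)), (np.float64(0.594), np.int64(0)), (np.float64(0.596), np.int64(0)), (np.float64(0.598), np.int64(0)), (np.float64(0.6), np.int64(0)), (np.float64(0.602), np.int64(0)), (np.float64(0.604), np.int64(0)), (np.float64(0.606), np.int64(0)), (np.float64(0.608), np.int64(37)), (np.float64(0.61), np.int64(690)), (np.float64(0.612), np.int64(80)), (np.float64(0.614), np.int6
[... 1350 characters left out ...]
20, array([ 0.87, -0.34,  0.19])), (580, 20, array([ 0.88, -0.37,  0.19])), (600, 20, array([ 0.88, -0.41,  0.18])), (620, 20, array([ 0.89, -0.44,  0.17])), (500, 40, array([ 0.86, -0.26,  0.15])), (520, 40, array([ 0.87, -0.29,  0.14])), (0, 240, array([0.53, 0.55, 0.15])), (600, 240, array([ 0.52, -0.38,  0.19])), (620, 240, array([ 0.52, -0.4 ,  0.22])), (0, 260, array([0.49, 0.55, 0.14])), (620, 260, array([ 0.5 , -0.42,  0.16])), (0, 280, array([0.46, 0.54, 0.15])), (0, 300, array([0.43, 0.54, 0.15])), (0, 320, array([0.4 , 0.54, 0.15])), (0, 340, array([0.37, 0.54, 0.14])), (0, 360, array([0.34, 0.54, 0.14])), (0, 380, array([0.31, 0.54, 0.13])), (340, 460, array([0.2 , 0.01, 0.18]))]
```

Left crop: the big yellow bracket has its rib running from (370,150) to (375,330) and its black pad at (405,120), with the hook pointing away from the robot. Right crop: the upright's front face (640,235) faces the robot and the red catch (610,150) is behind it. I'm moving above the rib now.

{"op": "move_arm", "data": {"series": [[[0,0.86,-0.4,0,0.264],[0,0.86,-0.4,0,0.264],[0,0.86,-0.4,0,0.264],[0,0.86,-0.4,0,0.264],[0,0.86,-0.4,0,0.264],[0,0.86,-0.4,0,0.264],[0,0.86,-0.4,0,0.264],[0,0.86,-0.4,0,0.264]]]}}

```text
clock: 0.9
tcp_pos: [0.4345, -0.2554, 0.2312]
orientation: [[0.989, -0.147, -0.0], [-0.147, -0.989, 0.0], [-0.0, -0.0, -1.0]]
contact_force: [-0.1, -1.4, -0.0]
grip_width: 0.0855
grasp_force: 0.0
```

{"op": "move_arm", "data": {"series": [[[0,0.098,-0.112,0,0],[0,0.098,-0.112,0,0],[0,0.098,-0.112,0,0],[0,0.098,-0.112,0,0],[0,0.098,-0.112,0,0]]]}}

```text
clock: 1.4
tcp_pos: [0.4893, -0.2094, 0.2311]
orientation: [[0.989, -0.148, -0.001], [-0.148, -0.989, 0.0], [-0.001, -0.0, -1.0]]
contact_force: [-1.1, -0.3, -1.2]
grip_width: 0.0853
grasp_force: 0.0
```

Run:
```python
from h import *
s=bot.observe();print(s['tcp_pos'],s['clock'])
c,T=cap('wrist');P=cloud(c,T);px=c['pixels'];cv2.imwrite('pics/w1.png',px);print(T.round(3))
hsv=cv2.cvtColor(px,cv2.COLOR_BGR2HSV)
yel=(hsv[...,0]>20)&(hsv[...,0]<35)&(hsv[...,1]>150)
m=yel&(P[...,2]>.067)&(P[...,2]<.077)&(P[...,0]<.523)
Q=P[m]; 
l=cv2.fitLine((Q[:,:2]*1000).astype(np.float32),cv2.DIST_HUBER,0,.01,.01).ravel();print('rib',l,np.degrees(np.arctan(l[1]/l[0])),len(Q))
if len(Q): print(cv2.minAreaRect((Q[:,:2]*1000).astype(np.float32)))
m=(P[...,2]>.08)&(P[...,2]<.1)&(hsv[...,2]<70)&(abs(P[...,1]+.2)<.05)
Q=P[m]
if len(Q): print('pad',cv2.minAreaRect((Q[:,:2]*1000).astype(np.float32)),np.median(Q[:,2]))
```

```text
[ 0.48925359 -0.20939145  0.23113708] 1.4
[[-0.148  0.944  0.296  0.564]
 [-0.989 -0.142 -0.043 -0.221]
 [ 0.001 -0.299  0.954  0.374]
 [ 0.     0.     0.     1.   ]]Traceback (most recent call last):
  File "<stdin>", line 8, in <module>
cv2.error: OpenCV(4.12.0) /io/opencv/modules/imgproc/src/linefit.cpp:50: error: (-215:Assertion failed) count > 0 in function 'fitLine2D_wods'
```

View pics/w1.png

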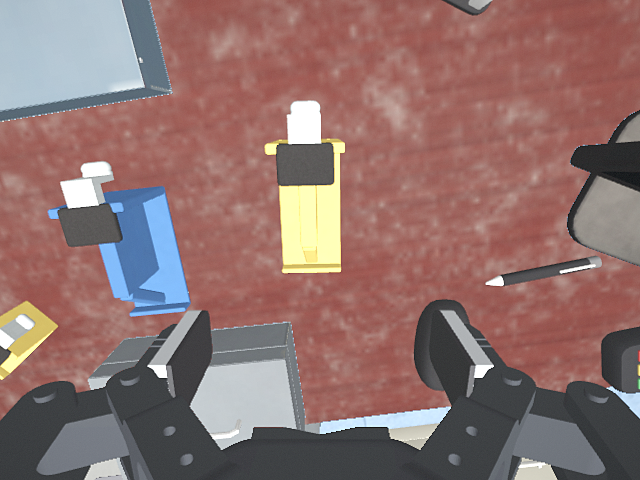

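The wrist view shows the target rib at (310,225), nearly vertical in the image, and the pad at (306,163). The blue bracket is well to the left at (140,240).

```bash
cat > meas.py <<'E'
from h import *
s=bot.observe();print(s['tcp_pos'],s['clock'],np.degrees(np.arctan2(s['orientation'][1,0],s['orientation'][0,0])))
c,T=cap('wrist');P=cloud(c,T);px=c['pixels']
hsv=cv2.cvtColor(px,cv2.COLOR_BGR2HSV)
R=np.zeros((480,640),bool);R[90:290,255:360]=1
print('heights rib,pad',P[225,309],P[163,306],px[225,309])
yel=(hsv[...,0]>15)&(hsv[...,0]<35)&(hsv[...,1]>80)&R
def rep(n,m):
    Q=P[m]
    if len(Q)<10: print(n,len(Q));return
    q=(Q[:,:2]*1000).astype(np.float32)
    l=cv2.fitLine(q,cv2.DIST_HUBER,0,.01,.01).ravel();print(n,len(Q),l,np.degrees(np.arctan(l[1]/l[0])),cv2.minAreaRect(q),np.median(Q[:,2]))
Z=P[...,2]
rep('rib',yel&(Z>.066)&(Z<.078)&(P[...,0]<.522))
rep('pad',R&(Z>.083)&(Z<.094)&(hsv[...,2]<100))
rep('shelf',yel&(Z<.012))
E
python3 meas.py
```

```text
[ 0.48919072 -0.20962102  0.23129144] 1.45 -8.546088417088091
heights rib,pad [ 0.48755904 -0.20088211  0.07300631] [ 0.5392145  -0.20732738  0.09019696] [186 255 255]
rib 146 [ 9.9182308e-01 -1.2762037e-01  4.9058829e+02 -1.9739488e+02] -7.3321037 ((491.9302673339844, -200.2215576171875), (14.0607328414917, 56.64846420288086), 82.62997436523438) 0.07160251434179846
pad 2306 [ 1.12851694e-01  9.93611872e-01  5.38593567e+02 -2.05807587e+02] 83.52026 ((538.2611083984375, -205.6968994140625), (42.956947326660156, 30.58417320251465), 82.95547485351562) 0.0887040350810834
shelf 364 [ 9.7187585e-01  2.3549384e-01  4.7003513e+02 -1.8606506e+02] 13.620733 ((487.078857421875, -193.90261840820312), (77.45018005371094, 137.94021606445312), 81.12705993652344) 0.006438486815209615
```

{"op": "move_arm", "data": {"series": [[[0,0.02,-0.021,0,-0.014],[0,0.02,-0.021,0.1,-0.014],[0,0.02,-0.021,0.2,-0.014],[0,0.02,-0.021,0.26,-0.014],[0,0.02,-0.021,0.28,-0.014],[0,0.02,-0.021,0.28,-0.014]]]}}

```text
clock: 2.1
tcp_pos: [0.5011, -0.1999, 0.0906]
orientation: [[0.992, -0.126, -0.002], [-0.126, -0.992, 0.001], [-0.002, -0.001, -1.0]]
contact_force: [-0.3, 0.5, 1.6]
grip_width: 0.0855
grasp_force: 0.0
```

{"op": "move_arm", "data": {"series": [[[0,0,0,0.06,0],[0,0,0,0.117,0],[0,0,0,0.117,0],[1,0,0,0.117,0],[1,0,0,0.117,0],[1,0,0,0.117,0],[1,0,0,0.117,0],[1,0,0,0.117,0]]]}}

```text
clock: 2.9
tcp_pos: [0.5018, -0.2002, 0.0335]
orientation: [[0.992, -0.126, 0.001], [-0.126, -0.992, -0.0], [0.001, 0.0, -1.0]]
contact_force: [-5.0, -3.7, 9.4]
grip_width: 0.0133
grasp_force: 58.7
```

{"op": "move_arm", "data": {"series": [[[1,0,0,0,0],[1,0,0,0,0],[1,0,0,0,0],[1,0,0,0,0]]]}}

```text
clock: 3.3
tcp_pos: [0.5018, -0.2002, 0.0335]
orientation: [[0.992, -0.126, 0.001], [-0.126, -0.992, -0.0], [0.001, 0.0, -1.0]]
contact_force: [-1.1, -0.8, 7.1]
grip_width: 0.0132
grasp_force: 58.6
```

{"op": "move_arm", "data": {"series": [[[1,0,0,-0.05,0],[1,0,0,-0.12,0],[1,0,0,-0.22,0],[1,0,0,-0.32,0],[1,0,0,-0.4,0],[1,0,0,-0.4,0],[1,0,0,-0.4,0]]]}}

```text
clock: 4.0
tcp_pos: [0.5016, -0.2001, 0.2331]
orientation: [[0.992, -0.126, 0.001], [-0.126, -0.992, -0.0], [0.001, 0.0, -1.0]]
contact_force: [0.5, 0.0, -2.2]
grip_width: 0.0131
grasp_force: 59.1
```

{"op": "move_arm", "data": {"series": [[[1,-0.02,-0.08,0,0],[1,-0.04,-0.17,0,-0.02],[1,-0.06,-0.26,0,-0.04],[1,-0.08,-0.35,0,-0.06],[1,-0.1,-0.44,0,-0.08],[1,-0.12,-0.53,0,-0.1],[1,-0.14,-0.62,0,-0.12],[1,-0.16,-0.71,0,-0.129]]]}}

```text
clock: 4.8
tcp_pos: [0.4752, 0.0709, 0.231]
orientation: [[0.992, 0.129, -0.008], [0.129, -0.991, 0.03], [-0.004, -0.031, -1.0]]
contact_force: [0.0, -0.3, -1.4]
grip_width: 0.0132
grasp_force: 59.3
```

{"op": "move_arm", "data": {"series": [[[1,0,0,0,0],[1,0,0,0,0],[1,0,0,0,0]]]}}

```text
clock: 5.1
tcp_pos: [0.4764, 0.0688, 0.2324]
orientation: [[0.992, 0.125, -0.005], [0.125, -0.992, 0.029], [-0.002, -0.03, -1.0]]
contact_force: [0.3, -0.8, -2.3]
grip_width: 0.0133
grasp_force: 59.3
```

Run:
```python
from h import *
s=bot.observe();print(s['joint_pos'].round(2),s['joint_vel'].round(2),s['tcp_pos'],s['orientation'].round(4))
```

```text
[  7.13   9.41  -6.11  74.57   1.71 179.94] [-0.24 -0.21  0.14  0.13  0.16 -0.07] [0.47641749 0.06883707 0.23241019] [[ 0.9921  0.1251 -0.0053]
 [ 0.1252 -0.9917  0.0294]
 [-0.0016 -0.0298 -0.9996]]
```

Joint 6 has hit its range limit at 180°, because this mount needs the half-turn grasp. I'll take the bracket back, set it down and regrasp it turned 180°.

{"op": "move_arm", "data": {"series": [[[1,0,0.06,0,0.02],[1,0,0.12,0,0.04],[1,0,0.18,0,0.06],[1,0,0.25,0,0.08],[1,-0.01,0.32,0,0.1],[1,-0.01,0.39,0,0.12],[1,-0.017,0.46,0,0.14],[1,-0.017,0.54,0,0.16]]]}}

```text
clock: 5.9
tcp_pos: [0.5014, -0.2013, 0.2248]
orientation: [[0.992, -0.127, -0.005], [-0.127, -0.991, 0.03], [-0.008, -0.029, -1.0]]
contact_force: [0.3, 0.2, -1.8]
grip_width: 0.0131
grasp_force: 59.4
```

{"op": "move_arm", "data": {"series": [[[1,0,0,0,0],[1,0,0,0,0],[1,0,0,0,0]]]}}

```text
clock: 6.2
tcp_pos: [0.5018, -0.1991, 0.2246]
orientation: [[0.992, -0.125, -0.005], [-0.125, -0.992, 0.03], [-0.009, -0.029, -1.0]]
contact_force: [-1.0, 0.9, -2.2]
grip_width: 0.0131
grasp_force: 59.7
```

Run:
```python
from h import *
s=bot.observe();print(s['joint_pos'].round(2),s['tcp_pos'],s['orientation'].round(4))
```

```text
[-22.49  15.94   1.38  76.36   1.49 164.66] [ 0.50178278 -0.19906735  0.22463581] [[ 0.9922 -0.1247 -0.0049]
 [-0.1245 -0.9918  0.0302]
 [-0.0087 -0.0293 -0.9995]]
```

The 1.7° roll stays in the tool, but it's harmless within the slot clearance. I'm setting the bracket down now.

{"op": "move_arm", "data": {"series": [[[1,0,0,0.1,0],[1,0,0,0.2,0],[1,0,0,0.28,0],[1,0,0,0.34,0],[1,0,0,0.365,0],[1,0,0,0.375,0],[1,0,0,0.379,0],[1,0,0,0.379,0]]]}}

```text
clock: 7.0
tcp_pos: [0.5023, -0.1937, 0.0366]
orientation: [[0.992, -0.124, -0.003], [-0.124, -0.992, 0.029], [-0.006, -0.028, -1.0]]
contact_force: [0.3, -0.2, -0.8]
grip_width: 0.0132
grasp_force: 59.7
```

{"op": "move_arm", "data": {"series": [[[0,0,0,0,0],[0,0,0,0,0],[0,0,0,0,0],[0,0,0,0,0],[0,0,0,0,0],[0,0,0,0,0]]]}}

```text
clock: 7.6
tcp_pos: [0.5013, -0.1935, 0.0353]
orientation: [[0.992, -0.124, -0.005], [-0.124, -0.992, 0.03], [-0.008, -0.029, -1.0]]
contact_force: [0.7, 0.3, -0.2]
grip_width: 0.0856
grasp_force: 0.0
```

{"op": "move_arm", "data": {"series": [[[0,0,0,-0.1,0],[0,0,0,-0.2,0],[0,0,0,-0.3,0],[0,0,0,-0.38,-0.09],[0,0,0,-0.38,-0.18],[0,0,0,-0.38,-0.27],[0,0,0,-0.38,-0.36],[0,0,0,-0.38,-0.45]]]}}

```text
clock: 8.4
tcp_pos: [0.5021, -0.1992, 0.2253]
orientation: [[0.832, 0.555, -0.005], [0.555, -0.832, 0.03], [0.013, -0.027, -1.0]]
contact_force: [0.4, 0.4, -0.2]
grip_width: 0.0853
grasp_force: 0.0
```

{"op": "move_arm", "data": {"series": [[[0,0,0,0,-0.09],[0,0,0,0,-0.18],[0,0,0,0,-0.27],[0,0,0,0,-0.36],[0,0,0,0,-0.45],[0,0,0,0,-0.54],[0,0,0,0,-0.63],[0,0,0,0,-0.72]]]}}

```text
clock: 9.2
tcp_pos: [0.5021, -0.1992, 0.2251]
orientation: [[-0.148, 0.989, -0.005], [0.989, 0.148, 0.03], [0.03, -0.0, -1.0]]
contact_force: [-0.2, -0.4, -0.7]
grip_width: 0.0856
grasp_force: 0.0
```

{"op": "move_arm", "data": {"series": [[[0,0,0,0,-0.09],[0,0,0,0,-0.18],[0,0,0,0,-0.27],[0,0,0,0,-0.36],[0,0,0,0,-0.45],[0,0,0,0,-0.54],[0,0,0,0,-0.63],[0,0,0,0,-0.72]]]}}

```text
clock: 10.0
tcp_pos: [0.5021, -0.1991, 0.2251]
orientation: [[-0.958, 0.287, -0.005], [0.287, 0.957, 0.03], [0.013, 0.027, -1.0]]
contact_force: [0.0, 0.5, 0.4]
grip_width: 0.0855
grasp_force: 0.0
```

{"op": "move_arm", "data": {"series": [[[0,0,0,0,-0.09],[0,0,0,0,-0.11],[0,0,0,0,-0.11],[0,0,0,0,-0.11],[0,0,0,0,-0.11]]]}}

```text
clock: 10.5
tcp_pos: [0.5022, -0.1992, 0.2252]
orientation: [[-0.992, 0.125, -0.005], [0.125, 0.992, 0.03], [0.008, 0.029, -1.0]]
contact_force: [0.9, 0.3, -0.4]
grip_width: 0.0856
grasp_force: 0.0
```

Run:
```python
from h import *
s=bot.observe();print(s['clock'],s['joint_pos'].round(2),s['tcp_pos'],s['orientation'].round(4))
c,T=cap('top');P=cloud(c,T);px=c['pixels'];cv2.imwrite('pics/t2.png',px[180:340,300:520].repeat(3,0).repeat(3,1))
c,T=cap('wrist');P=cloud(c,T);px=c['pixels'];cv2.imwrite('pics/w2.png',px)
np.savez('w2.npz',P=P,px=px)
```

```text
10.5 [-22.47  15.95   1.47  76.43   1.48 -15.3 ] [ 0.50216068 -0.19916847  0.22518181] [[-0.9921  0.1252 -0.0047]
 [ 0.125   0.9917  0.0298]
 [ 0.0084  0.029  -0.9995]]
```

View pics/w2.png

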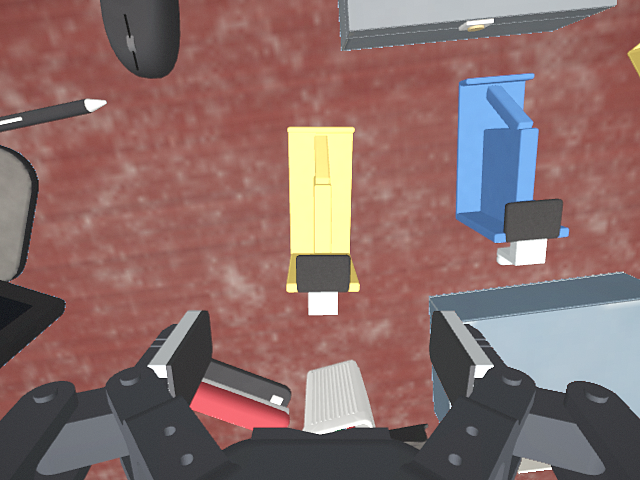

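The bracket stands upright and aligned, with its rib at (323,215) and pad at (323,272). The blue one is untouched at (510,170).

Run:
```python
from h import *
D=np.load('w2.npz');P=D['P'];px=D['px']
hsv=cv2.cvtColor(px,cv2.COLOR_BGR2HSV)
R=np.zeros((480,640),bool);R[120:320,280:365]=1
yel=(hsv[...,0]>15)&(hsv[...,0]<35)&(hsv[...,1]>80)&R
def rep(n,m):
    q=(P[m][:,:2]*1000).astype(np.float32); print(n,len(q),cv2.minAreaRect(q),np.median(P[m][:,2]))
Z=P[...,2]
rep('rib',yel&(Z>.066)&(Z<.078)&(P[...,0]<.522))
rep('pad',R&(Z>.083)&(Z<.094)&(hsv[...,2]<100))
```

```text
rib 216 ((493.44097900390625, -192.54486083984375), (14.02119255065918, 57.91073989868164), 82.59879302978516) 0.07133851580516437
pad 1940 ((537.5340576171875, -198.41641235351562), (43.37282943725586, 30.890350341796875), 82.70157623291016) 0.08869976595616208
```

{"op": "move_arm", "data": {"series": [[[0,0,0,0.1,0],[0,0,0,0.2,0],[0,0,0,0.28,0],[0,0,0,0.34,0],[0,0,0,0.383,0],[0,0,0,0.383,0],[0,0,0,0.383,0],[1,0,0,0.383,0]]]}}

```text
clock: 11.4
tcp_pos: [0.5023, -0.1939, 0.0352]
orientation: [[-0.992, 0.124, -0.003], [0.124, 0.992, 0.029], [0.006, 0.028, -1.0]]
contact_force: [-0.6, 1.1, -0.0]
grip_width: 0.0735
grasp_force: 0.0
```

{"op": "move_arm", "data": {"series": [[[1,0,0,0,0],[1,0,0,0,0],[1,0,0,0,0],[1,0,0,0,0],[1,0,0,0,0],[1,0,0,0,0]]]}}

```text
clock: 12.0
tcp_pos: [0.5015, -0.1936, 0.0343]
orientation: [[-0.992, 0.124, -0.004], [0.124, 0.992, 0.029], [0.008, 0.029, -1.0]]
contact_force: [-2.0, 0.2, 5.7]
grip_width: 0.0131
grasp_force: 58.4
```

{"op": "move_arm", "data": {"series": [[[1,0,0,-0.05,0],[1,0,0,-0.12,0],[1,0,0,-0.22,0],[1,0,0,-0.32,0],[1,0,0,-0.4,0],[1,0,0,-0.4,0],[1,0,0,-0.4,0]]]}}

```text
clock: 12.7
tcp_pos: [0.5024, -0.1995, 0.234]
orientation: [[-0.992, 0.124, -0.003], [0.124, 0.992, 0.029], [0.007, 0.029, -1.0]]
contact_force: [0.6, -0.5, -2.8]
grip_width: 0.0137
grasp_force: 59.0
```

{"op": "move_arm", "data": {"series": [[[1,0.01,0.04,0,-0.01],[1,0.02,0.1,0,-0.02],[1,0.03,0.16,0,-0.03],[1,0.04,0.22,0,-0.04],[1,0.05,0.28,0,-0.05],[1,0.06,0.34,0,-0.06],[1,0.07,0.4,0,-0.065],[1,0.08,0.46,0,-0.065]]]}}

```text
clock: 13.5
tcp_pos: [0.4898, 0.0348, 0.2386]
orientation: [[-1.0, 0.022, -0.008], [0.022, 0.999, 0.03], [0.009, 0.029, -1.0]]
contact_force: [0.5, -0.9, -3.1]
grip_width: 0.0132
grasp_force: 58.9
```

Run:
```python
from h import *
s=bot.observe();print(s['clock'],s['joint_pos'].round(2),s['joint_vel'].round(1),s['tcp_pos'],s['orientation'].round(4))
```

```text
13.5 [ 2.99 10.46 -3.89 76.03  1.72  4.26] [35.3 -0.9  0.3 -0.1  0.2 35.5] [0.48984978 0.03482465 0.23858707] [[-0.9997  0.0222 -0.0082]
 [ 0.022   0.9993  0.0296]
 [ 0.0088  0.0294 -0.9995]]
```

{"op": "move_arm", "data": {"series": [[[1,0.007,0.06,0,-0.009],[1,0.014,0.12,0,-0.018],[1,0.021,0.18,0,-0.027],[1,0.028,0.24,0,-0.036],[1,0.035,0.3,0,-0.045],[1,0.042,0.36,0,-0.054],[1,0.049,0.42,0,-0.063],[1,0.052,0.479,0,-0.063]]]}}

```text
clock: 14.3
tcp_pos: [0.4691, 0.2744, 0.2457]
orientation: [[-0.997, -0.077, -0.008], [-0.077, 0.997, 0.028], [0.006, 0.028, -1.0]]
contact_force: [0.3, 0.1, -1.7]
grip_width: 0.0134
grasp_force: 58.8
```

{"op": "move_arm", "data": {"series": [[[1,0,0,0,0],[1,0,0,0,0],[1,0,0,0,0]]]}}

```text
clock: 14.6
tcp_pos: [0.47, 0.2727, 0.2467]
orientation: [[-0.997, -0.076, -0.007], [-0.076, 0.997, 0.028], [0.004, 0.029, -1.0]]
contact_force: [0.5, 0.3, -2.4]
grip_width: 0.0134
grasp_force: 59.0
```

Run:
```python
from h import *
s=bot.observe();print(s['clock'],s['joint_pos'].round(2),s['joint_vel'].round(1),s['tcp_pos'],s['orientation'].round(4))
c,T=cap('top');P=cloud(c,T);px=c['pixels'];np.savez('t3.npz',P=P,px=px)
c,T=cap('side');P2=cloud(c,T);p2=c['pixels'];np.savez('s3.npz',P=P2,px=p2)
a=cv2.resize(px[120:300,90:250],(480,540)); b=cv2.resize(p2[150:360,390:520],(310,540)); cv2.imwrite('pics/ts3.png',np.hstack([a,b]))
```

```text
14.6 [29.22 14.84  3.1  77.78  1.6  24.86] [-0.6 -0.5  0.4  0.1  0.1  0.1] [0.46997044 0.27267721 0.24674386] [[-0.9971 -0.0761 -0.0065]
 [-0.0762  0.9967  0.0284]
 [ 0.0043  0.0288 -0.9996]]
```

View pics/ts3.png

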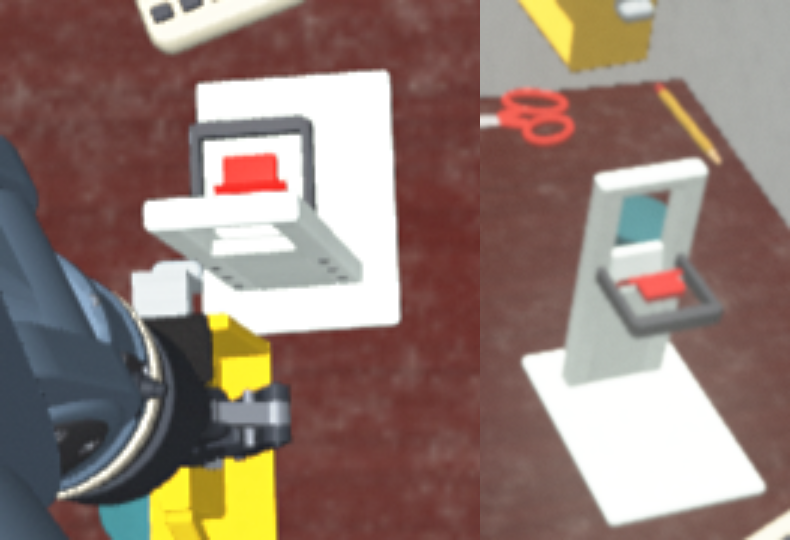

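Run:
```python
from h import *
P=np.load('top0.npz')['P']; print('teal',P[280:296:5,130:156:6].round(3).reshape(-1,3)[[0,5,10,-1]])
Q=P[265:312,118:166].reshape(-1,3);Q=Q[Q[:,2]>.012];print(Q.min(0),Q.max(0))
D=np.load('t3.npz');P=D['P'];px=D['px'];hsv=cv2.cvtColor(px,cv2.COLOR_BGR2HSV)
# hook: grey bright, z .26-.32
R=np.zeros((480,640),bool);R[195:260,130:165]=1
H=P[R&(P[...,2]>.27)&(P[...,2]<.33)&(hsv[...,2]>130)];print('hook',len(H),np.median(H,0),H.min(0),H.max(0))
A=np.c_[H[:,:2],np.ones(len(H))];print(np.linalg.lstsq(A,H[:,2],rcond=None)[0])
D=np.load('s3.npz');P=D['P'];px=D['px']
hsv=cv2.cvtColor(px,cv2.COLOR_BGR2HSV)
m=(hsv[...,0]>18)&(hsv[...,0]<35)&(hsv[...,1]>120)&(P[...,2]>.15)
Q=P[m];print('yel side',len(Q),Q.min(0),Q.max(0))
# back plate plane: x = a y + b z + c
F=Q[Q[:,0]>np.percentile(Q[:,0],50)];A=np.c_[F[:,1:],np.ones(len(F))];print(np.linalg.lstsq(A,F[:,0],rcond=None)[0],F.min(0),F.max(0))
```

```text
teal [[0.472 0.379 0.031]
 [0.463 0.377 0.034]
 [0.454 0.378 0.031]
 [0.445 0.334 0.034]]
[0.42952397 0.32737367 0.01232582] [0.49156787 0.39143407 0.03870319]
hook 411 [0.53398396 0.27251772 0.29941183] [0.51722776 0.24688678 0.27013286] [0.55530787 0.28823883 0.30541583]
[-0.69622816  0.33094068  0.57754741]
yel side 1685 [0.39512656 0.23852367 0.21393483] [0.52939803 0.30556435 0.30163147]
[-0.04355005  0.00204241  0.53506996] [0.52149847 0.24398529 0.21500696] [0.52939803 0.30342962 0.30083215]
```

{"op": "move_arm", "data": {"series": [[[1,0,0,0.07,0],[1,0,0,0.14,0],[1,0,0,0.2,0],[1,0,0,0.25,0],[1,0,0,0.2755,0],[1,0,0,0.2755,0],[1,0,0,0.2755,0]]]}}

```text
clock: 15.4
tcp_pos: [0.4701, 0.2772, 0.1107]
orientation: [[-0.997, -0.076, -0.004], [-0.076, 0.997, 0.03], [0.002, 0.03, -1.0]]
contact_force: [1.2, -1.4, -1.5]
grip_width: 0.0133
grasp_force: 59.1
```

{"op": "move_arm", "data": {"series": [[[1,-0.02,-0.003,0,0],[1,-0.04,-0.003,0,0],[1,-0.06,-0.003,0,0],[1,-0.07,-0.003,0,0],[1,-0.07,-0.003,0,0],[1,-0.07,-0.003,0,0]]]}}

```text
clock: 16.0
tcp_pos: [0.5048, 0.2787, 0.1099]
orientation: [[-0.997, -0.076, -0.005], [-0.076, 0.997, 0.03], [0.003, 0.03, -1.0]]
contact_force: [0.8, 0.2, -1.7]
grip_width: 0.0133
grasp_force: 59.1
```

```bash
cat > side.py <<'E'
import sys
from h import *
s=bot.observe();print(s['clock'],s['tcp_pos'].round(4),s['contact_force'].round(1),s['orientation'][:,2].round(4))
c,T=cap('side');P=cloud(c,T);px=c['pixels'];np.savez(sys.argv[1]+'.npz',P=P,px=px)
cv2.imwrite(f'pics/{sys.argv[1]}.png',cv2.resize(px[170:370,380:530],(600,600) if 0 else (450,600)))
hsv=cv2.cvtColor(px,cv2.COLOR_BGR2HSV)
m=(hsv[...,0]>18)&(hsv[...,0]<35)&(hsv[...,1]>120)&(P[...,1]>.2)&(P[...,2]>.03)&(P[...,0]>.42)&(P[...,0]<.66)
Q=P[m];print('yel',len(Q),Q.min(0),Q.max(0))
E
python3 side.py s4
```

```text
16.0 [0.5048 0.2787 0.1099] [ 0.8  0.2 -1.7] [-0.0052  0.0295 -0.9996]
yel 1064 [0.42981812 0.23853664 0.07584207] [0.56311814 0.31148355 0.16511457]
```

View pics/s4.png

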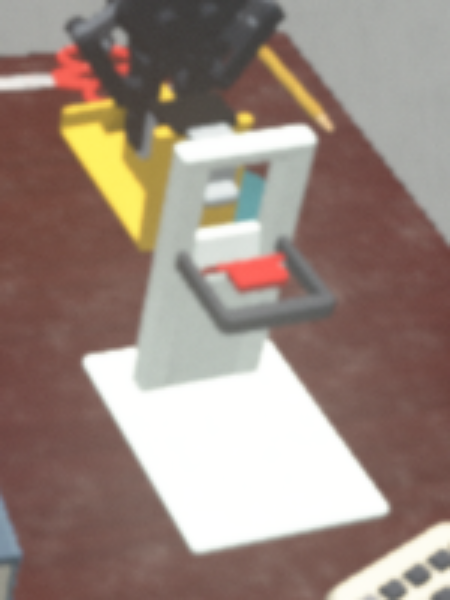

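From behind, the steel hook at (215,185) lies inside the slot opening, above the sill at (225,235). I'm advancing the rest of the way.

{"op": "move_arm", "data": {"series": [[[1,-0.02,-0.001,0,0],[1,-0.04,-0.002,0,0],[1,-0.055,-0.003,0,0],[1,-0.062,-0.003,0,0],[1,-0.062,-0.003,0,0],[1,-0.062,-0.003,0,0]]]}}

```text
clock: 16.65
tcp_pos: [0.5357, 0.2796, 0.1098]
orientation: [[-0.997, -0.076, -0.005], [-0.076, 0.997, 0.03], [0.003, 0.03, -1.0]]
contact_force: [-0.2, 0.5, -2.2]
grip_width: 0.0137
grasp_force: 59.1
```

```bash
python3 side.py s5
python3 - <<'E'
from h import *
c,T=cap('top');P=cloud(c,T);px=c['pixels'];np.savez('t5.npz',P=P,px=px)
a=cv2.resize(px[130:300,100:250],(450,510)); b=cv2.resize(cv2.imread('pics/s5.png')[60:400],(350,510)); cv2.imwrite('pics/ts5.png',np.hstack([a,b]))
E
```

```text
16.65 [0.5357 0.2796 0.1098] [-0.2  0.5 -2.2] [-0.0051  0.0295 -0.9996]
yel 776 [0.45970211 0.23977624 0.07474646] [0.59176864 0.30756589 0.16602728]
```

View pics/ts5.png

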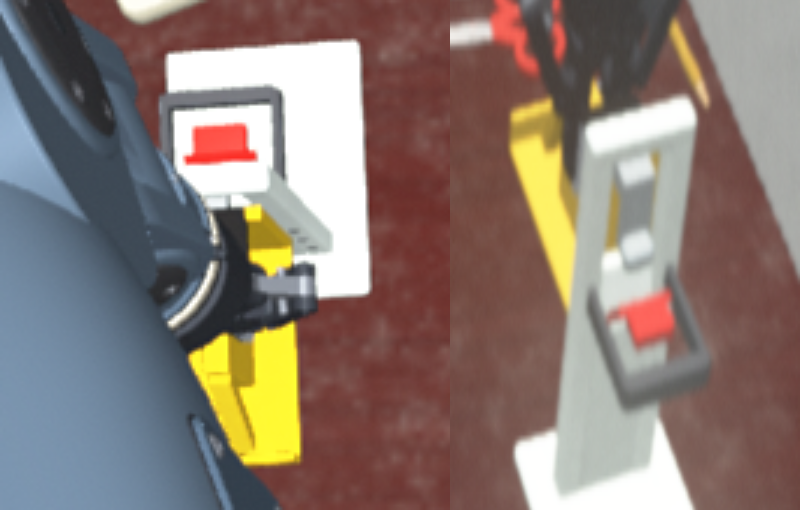

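The hook is through the slot at (635,210), with the lip clear behind the sill and no contact force. I'm lowering it now.

{"op": "move_arm", "data": {"series": [[[1,0,0,0.01,0],[1,0,0,0.02,0],[1,0,0,0.03,0],[1,0,0,0.038,0],[1,0,0,0.038,0],[1,0,0,0.038,0]]]}}

```text
clock: 17.35
tcp_pos: [0.535, 0.2802, 0.0908]
orientation: [[-0.997, -0.077, -0.006], [-0.077, 0.997, 0.029], [0.004, 0.03, -1.0]]
contact_force: [-4.6, 0.3, -0.4]
grip_width: 0.0132
grasp_force: 59.6
```

{"op": "move_arm", "data": {"series": [[[1,0,0,0.003,0],[1,0,0,0.003,0],[0,0,0,0.003,0],[0,0,0,0.003,0],[0,0,0,0.003,0],[0,0,0,0.003,0],[0,0,0,0.003,0],[0,0,0,0.003,0]]]}}

```text
clock: 18.15
tcp_pos: [0.5359, 0.2803, 0.0895]
orientation: [[-0.997, -0.076, -0.005], [-0.077, 0.997, 0.03], [0.002, 0.03, -1.0]]
contact_force: [-0.3, -0.4, 1.0]
grip_width: 0.0855
grasp_force: 0.0
```

```bash
python3 side.py s6
```

```text
18.15 [0.5359 0.2803 0.0895] [-0.3 -0.4  1. ] [-0.0045  0.0298 -0.9995]
yel 840 [0.4639989  0.22338084 0.03978515] [0.59559431 0.33774541 0.17788347]
```

View pics/s6.png

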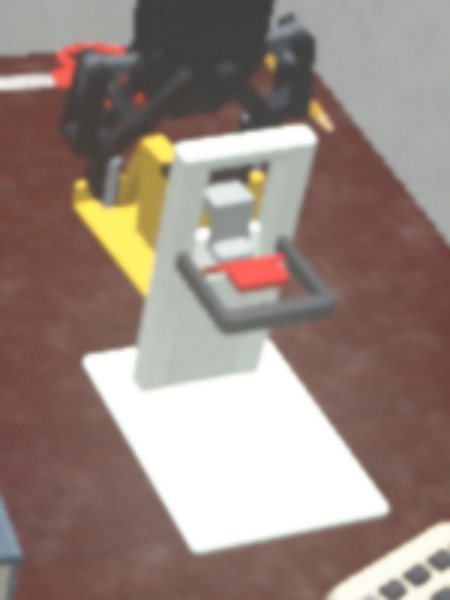

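The hook hangs over the sill and rests on the catch, at (230,215) above the red catch at (260,270). I'll raise the gripper, close it and go over the pad.

{"op": "move_arm", "data": {"series": [[[0,0,0,-0.05,0],[0,0,0,-0.12,0],[0,0,0,-0.2,0],[0,0,0,-0.251,0],[1,0,0,-0.251,0],[1,-0.03,0,-0.251,0],[1,-0.06,0,-0.251,0],[1,-0.073,0,-0.251,0]]]}}

```text
clock: 19.0
tcp_pos: [0.5735, 0.2793, 0.2139]
orientation: [[-0.997, -0.076, -0.005], [-0.076, 0.997, 0.029], [0.003, 0.03, -1.0]]
contact_force: [0.2, 0.5, -0.2]
grip_width: 0.028
grasp_force: 0.0
```

{"op": "move_arm", "data": {"series": [[[1,0,0,0,0],[1,0,0,0,0],[1,0,0,0,0],[1,0,0,0,0]]]}}

```text
clock: 19.4
tcp_pos: [0.5723, 0.2794, 0.215]
orientation: [[-0.997, -0.077, -0.005], [-0.077, 0.997, 0.03], [0.002, 0.03, -1.0]]
contact_force: [-0.2, 0.7, 0.8]
grip_width: -0.0003
grasp_force: 0.0
```

```bash
python3 side.py s7
python3 - <<'E'
from h import *
D=np.load('s7.npz');P=D['P'];px=D['px'];hsv=cv2.cvtColor(px,cv2.COLOR_BGR2HSV)
m=(P[...,0]>.44)&(P[...,0]<.61)&(abs(P[...,1]-.28)<.035)&(P[...,2]>.12)&(P[...,2]<.165)
for n,k in(('dark',hsv[...,2]<70),('yel',(hsv[...,0]>18)&(hsv[...,0]<35)&(hsv[...,1]>120))):
    Q=P[m&k];print(n,len(Q)); 
    if len(Q)>5: print(np.percentile(Q,[2,50,98],axis=0).round(4))
E
```

```text
19.4 [0.5723 0.2794 0.215 ] [-0.2  0.7  0.8] [-0.0046  0.0298 -0.9995]
yel 927 [0.45949754 0.24474144 0.04040517] [0.59537647 0.31240799 0.14150229]
dark 0
yel 38
[[0.5533 0.2596 0.129 ]
 [0.5789 0.3069 0.1367]
 [0.5828 0.3115 0.1406]]
```

{"op": "move_arm", "data": {"series": [[[1,0,0,0.06,0],[1,0,0,0.11,0],[1,0,0,0.135,0],[1,0,0,0.145,0],[1,0,0,0.15,0],[1,0,0,0.154,0],[1,0,0,0.158,0],[1,0,0,0.158,0]]]}}

```text
clock: 20.25
tcp_pos: [0.5732, 0.2823, 0.1383]
orientation: [[-0.997, -0.077, -0.002], [-0.077, 0.997, 0.031], [-0.001, 0.031, -1.0]]
contact_force: [-1.8, -0.1, 4.9]
grip_width: 0.0
grasp_force: 2.8
```

{"op": "move_arm", "data": {"series": [[[1,0,0,0.004,0],[1,0,0,0.008,0],[1,0,0,0.012,0],[1,0,0,0.014,0],[1,0,0,0.014,0]]]}}

```text
clock: 20.75
tcp_pos: [0.5757, 0.283, 0.1327]
orientation: [[-0.997, -0.076, 0.004], [-0.076, 0.997, 0.033], [-0.006, 0.032, -0.999]]
contact_force: [5.2, -0.5, 10.4]
grip_width: 0.0001
grasp_force: 4.7
```

{"op": "move_arm", "data": {"series": [[[1,0,0,0.004,0],[1,0,0,0.008,0],[1,0,0,0.01,0],[1,0,0,0.01,0]]]}}

```text
clock: 21.15
tcp_pos: [0.5775, 0.2836, 0.1288]
orientation: [[-0.997, -0.076, 0.008], [-0.076, 0.997, 0.034], [-0.01, 0.033, -0.999]]
contact_force: [8.9, -0.1, 13.1]
grip_width: 0.0001
grasp_force: 5.9
```

{"op": "move_arm", "data": {"series": [[[1,0,0,0.004,0],[1,0,0,0.008,0],[1,0,0,0.008,0],[1,0,0,0.008,0]]]}}

```text
clock: 21.55
tcp_pos: [0.5782, 0.2839, 0.1272]
orientation: [[-0.997, -0.076, 0.01], [-0.076, 0.997, 0.035], [-0.013, 0.034, -0.999]]
contact_force: [5.0, -3.2, 29.7]
grip_width: -0.0004
grasp_force: 14.6
```

```bash
python3 side.py s8
```

```text
21.55 [0.5782 0.2839 0.1272] [ 5.  -3.2 29.7] [ 0.0105  0.0351 -0.9993]
yel 880 [0.46150513 0.24751353 0.03678438] [0.58699071 0.30969847 0.12705722]
```

View pics/s8.png

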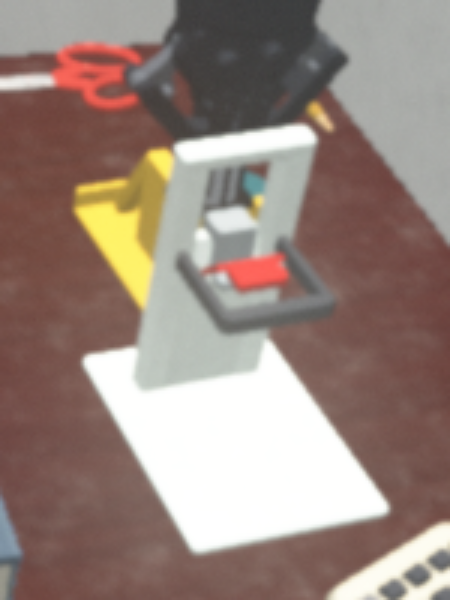

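The force jumped to a firm stop of 30 N at z = 0.127, and the hook has gone down behind the catch at (230,270). I'm backing off to check.

{"op": "move_arm", "data": {"series": [[[1,0,0,-0.02,0],[1,0,0,-0.08,0],[1,0.03,0,-0.16,0],[1,0.06,0,-0.24,0],[1,0.1,0,-0.3,0],[1,0.14,0,-0.3,0],[1,0.14,0,-0.3,0],[1,0.14,0,-0.3,0]]]}}

```text
clock: 22.4
tcp_pos: [0.5034, 0.2725, 0.2709]
orientation: [[-0.997, -0.077, -0.003], [-0.077, 0.997, 0.03], [0.001, 0.031, -1.0]]
contact_force: [1.4, -0.9, -0.1]
grip_width: 0.0002
grasp_force: 0.0
```

```bash
python3 side.py s9
python3 - <<'E'
from h import *
c,T=cap('wrist');P=cloud(c,T);px=c['pixels'];hsv=cv2.cvtColor(px,cv2.COLOR_BGR2HSV)
D=np.load('s9.npz');
m=(P[...,0]>.54)&(P[...,0]<.60)&(abs(P[...,1]-.28)<.03)&(P[...,2]>.11)&(P[...,2]<.15)&(hsv[...,2]<110)
Q=P[m];print('pad wrist',len(Q)); 
if len(Q)>20: print(np.median(Q,0),cv2.minAreaRect((Q[:,:2]*1000).astype(np.float32)),np.linalg.lstsq(np.c_[Q[:,:2],np.ones(len(Q))],Q[:,2],rcond=None)[0])
def red(n):
    D=np.load(n);P=D['P'];h=cv2.cvtColor(D['px'],cv2.COLOR_BGR2HSV)
    m=((h[...,0]<6)|(h[...,0]>174))&(h[...,1]>150)&(P[...,0]>.59)&(P[...,0]<.7)&(P[...,1]>.24)&(P[...,1]<.33)&(P[...,2]>.06)
    Q=P[m];print(n,len(Q),Q.mean(0),Q.max(0))
for n in('side0.npz','s6.npz','s8.npz','s9.npz'):red(n)
a=cv2.resize(px,(480,360));b=cv2.resize(cv2.imread('pics/s9.png')[100:400],(310,360));cv2.imwrite('pics/fin.png',np.hstack([a,b]))
E
```

```text
22.4 [0.5034 0.2725 0.2709] [ 1.4 -0.9 -0.1] [-0.0033  0.0304 -0.9995]
yel 892 [0.46126988 0.24432911 0.03682912] [0.59656059 0.309573   0.16475059]
pad wrist 513
[0.55909384 0.28767201 0.12708448] ((568.1724243164062, 273.9916076660156), (27.195026397705078, 64.16358947753906), 24.50776481628418) [0.18757517 0.02575379 0.01419267]
side0.npz 129 [0.63971849 0.28638626 0.12064492] [0.64784494 0.304385   0.12316804]
s6.npz 134 [0.63966223 0.28594786 0.12074665] [0.64842862 0.30427191 0.12370385]
s8.npz 133 [0.63963577 0.28596713 0.12077843] [0.6475568  0.30560235 0.12483486]
s9.npz 133 [0.63983647 0.28602574 0.12079123] [0.64907713 0.3043622  0.12402899]
```

View pics/fin.png

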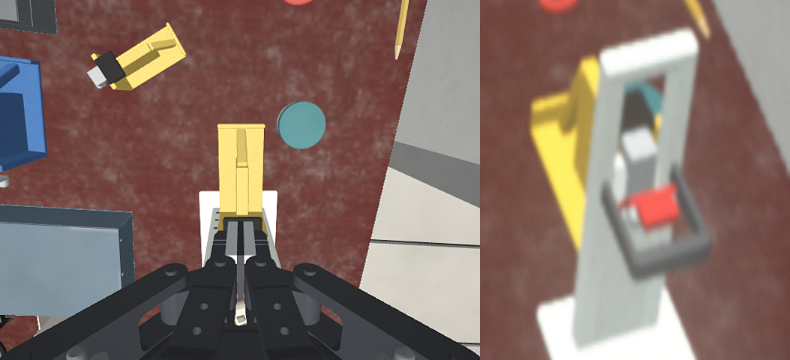

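The final picture shows the bracket level in the slot, with its shelf at (240,165) and the hook seated behind the sill at (635,160). The catch is back at its rest position, the pad top is at about 127 mm, and the gripper is clear.

```bash
python3 -c "
from station import bot
print(bot.job_done())"
```

```text
the job is handed in; nothing more can be done
None
```

The yellow bracket is hung in the slot and pressed to its stop, with the catch back at rest by camera; the gripper is clear, the blue bracket was not touched, and I handed the job in at about 22 s (no verdict was returned).

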